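# Set the colour wheel of the stall's label printer and print a label

### The arm

A 6-joint arm with a two-finger parallel gripper is mounted at the origin on the work surface. World frame = base frame: x ahead of the robot, y to its left, z up, the work surface at z = 0. Lengths are in m, angles in rad, forces in N, time in s.
With the tool pointing down it reaches from about 0.35 to 0.975 m from the base axis. Payload 4.9 kg.
Tool frame: the origin (TCP) lies at the very end of the fingers, on their centre line; the grasp point (between the pads) lies 19 mm behind it; x points along the fingers, y is the direction in which the jaws open and shut, and the axes are right-handed (so a half turn about x gives the same grasp; the last joint's range is limited). The gripper opens to 85 mm and grips with 20 to 120 N. Pads are 22 mm wide; open, the fingers measure 114 mm over their backs; the gripper's body (76 mm by 85 mm) begins 54 mm behind the grasp point. The pads swing forward as they close: fully open they stand 13 mm farther back than shut.
Start: joints at [-1.36, 0.053, 1.613, -0, 1.476, -0.119], TCP at [0.202, -0.591, 0.231] pointing down, gripper open.
Joint ranges: [-3.01, 3.01], [-1.01, 2.22], [0.06, 2.58], [-1.02, 4.17], [0.09, 2.62], [-3.14, 3.14]. Speed limits (rad/s): [2.57, 2.57, 3.14, 3.14, 3.14, 3.14].

### API

Orientations are given as a rotation vector (axis times angle).
In Python, from station import ctrl gives the robot as it stands. The module is installed in compiled form; this text tells all that it offers.
- The arm moves only by the shell command python3 -m handwheel 'ROWS' [FORCE]. ROWS is JSON, one flat list of numbers, 7 for each row, row after row: the opening, from 0 (shut) to 1 (fully open), then the shift along the tool's x, y, z in m, then the turn, a rotation vector about the tool's x, y, z in degrees. A call has 1 to 12 rows; each row is the pose to reach, as a shift and turn from the pose commanded when the call began, along the tool's axes at that moment; what a row does not reach only later rows make up. A row lasts 1/12 s, in which the tool goes at most 41.7 mm and 7.16 degrees, less where a joint would pass 70% of its speed; a pose out of reach is approached as far as the arm can. A call with a gripper value outside its range is refused whole. The fingers move at their own pace and stop on an object; FORCE is the grip in N (left out, the last holds). Time passes only in rows, so rows that repeat a pose let the fingers close. It gives the time, the measured TCP pose, the force and the opening at its end, in the units of the state.
- ctrl.get_obs(): the state, without advancing time (a new reading comes with each control period).
- ctrl.get_image(name): name is "side" or "top" or "wrist"; returns (picture, depth): 400x640x3 uint8, blue, green, red; 400x640 float32, m along the optical axis (not along the pixel's ray), 0 where there is no reading.
- ctrl.camera_params(name): a dict with "fov_y" (degrees; the focal length in pixels is half the picture's height over the tangent of half this angle, whatever the lens; pixels are square), "cx", "cy" (the principal point, pixels), "R" (3x3) and "t" (3): a world point X has camera coordinates R X + t; the wrist camera has in their place "hand_eye" (4x4, takes a point from camera to tool coordinates, whose origin is the TCP and whose axes are the tool frame's). Camera axes: x right, y down, z forward; pixel columns grow to the right and rows downward; lengths in m; the calibration is good to about 2 mm. A picture is of the moment at which its call begins: read the wrist's pose just before it. camera_params takes no time and is no camera call.
- ctrl.finish_job(): hands the job in, once; it reports no verdict.
The state is a dict: "t": time; "q": joint angles; "dq": joint speeds; "effort": joint torques, N m; "tool_pos": TCP position; "tool_rot": TCP orientation; "contact_force": force on the tool from outside, world axes, zero at the start; "wrist_torque": the same for the moment, N m; "opening": finger opening in m.
Only numpy, scipy, OpenCV 4.12 (cv2) and the standard library are available. Lean on these libraries where they do the work, as an engineer would, in place of code of your own. Each camera call takes 0.05 s, during which the arm holds its last target.

### The job

The next bags are yellow-code cashews. On the grey label printer, flick the coloured star wheel round clockwise (seen from above), click by click with a fingertip, until its yellow tab has clicked into place at the white pointer; only then press the green key fully down to print, and let it go. Be gentle and grip nothing: do not pinch or strike the wheel, do not shove, tip or lift the printer, and leave everything around it where it stands.

Things in the scene. Friction and masses are not known exactly. Their poses are not given: they have to be found in the camera images.
- printer: Grey label printer, flat box 250 (x) by 280 (y) by 55 mm high, 3 kg, loose on rubber feet. Origin: centre of its underside; x to its far side, y to its left, z up. On its top, in its frame: star wheel (axis at x -35, y 62 mm), green key (x -60, y -85) and behind the key a raised hood (x 18 to 118, y -130 to 10, top 90 mm above the table).
- wheel_centre (a point): Point on the upright axis of the star wheel, level with the top of its tabs, 83 mm above the table. Black hub of 34 mm radius, 80 mm above the table, with eight upright radial tabs 45 degrees apart, one per detent, each of another colour. Outside the hub, the gap between two neighbouring tabs is about 34 mm wide: a fingertip fits in from above.
- yellow_tab (a point): Outer top edge of the yellow tab, 56 mm from the wheel's axis. Each tab is a fin 6 mm thick, from the hub out to 56 mm radius, 63 to 83 mm above the table (8 mm clear of the printer's top). Order anticlockwise from above: yellow, red, white, blue, black, green, brown, grey.
- pointer (a point): Inner tip of the flat white arrow on the printer's top, on the far (+x of the printer) side of the wheel, 61 mm from its axis. The yellow tab is set when it stands on the line from the axis to this point.
- wheel (a joint): Wheel angle, rad, growing clockwise from above; 0: yellow tab at the pointer. A spring detent every 0.785 rad (45 deg, one click): push a tab 25 to 35 deg on (1 to 4 N at the rim) and the wheel snaps by itself into the next detent. Starts 2 to 4 clicks short of 0, in a detent (about -3.14, -2.36 or -1.57); end stops at -3.61 and 2.04. It can be turned back.
- key_top (a point): Centre of the top face of the round green spring key, 30 mm in diameter, in a round black collar of 46 mm; as built 77 mm above the table.
- key (a joint): How far the green key is pressed, m: 0 released, 0.006 fully down (about 5 N). It springs back up.
- oil_mid (a point): Oil bottle, 60 mm diameter, 160 mm tall, green cap; middle of the bottle, half-way up. Bystander: leave it standing where it is.
- jar_mid (a point): Glass jar, 68 mm diameter, 85 mm tall, red lid; its middle, half-way up. Bystander: leave it standing where it is.
- bowl_mid (a point): White tasting bowl, 100 mm across, 45 mm high; point on its axis, half-way up. Bystander: leave it standing where it is.
- roll_mid (a point): Spare roll of blank labels standing on end, 64 mm diameter, 40 mm high; its middle, half-way up. Bystander: leave it standing where it is.
- scoop_mid (a point): Aluminium nut scoop lying flat, about 205 mm long, 75 wide, 42 high, black handle; point 20 mm up at the root of the handle. Bystander: leave it standing where it is.
- tin_mid (a point): Tin with a blue band, 74 mm diameter, 75 mm tall; its middle, half-way up. Bystander: leave it standing where it is.

How it is judged:
On the way, in this order (a step that is already met when the one before it is completed fails the run):
1. the yellow tab has clicked into place at the pointer (value of joint wheel between -0.14 and 0.14 rad and velocity of joint wheel between -0.3 and 0.3 rad/s and value of joint key below 0.0015 m), for 0.2 s.
2. with the yellow tab at the pointer, the green key is pressed down (value of joint wheel between -0.14 and 0.14 rad and value of joint key above 0.0045 m), for 0.05 s.
At the end, for the whole second after the job is handed in: The wheel rests in its detent with the yellow tab at the pointer (within 8 degrees), after which the green key has been pressed at least 4.5 of its 6 mm and let go again; the printer stands within 30 mm of where it was and level, and the six things around it are within 25 mm of where they stood (value of joint wheel between -0.14 and 0.14 rad and velocity of joint wheel between -0.1 and 0.1 rad/s and value of joint key below 0.0015 m and distance of printer from where it was at the start of the episode below 0.03 m and angle between printer's own z axis and vertical below 0.05 rad and distance of each of oil_mid, jar_mid, bowl_mid, roll_mid, scoop_mid, tin_mid from where it was at the start of the episode below 0.025 m); the robot touches nothing.
It fails at once if the key is pressed while the yellow tab is not at the pointer (value of joint key above 0.004 m and not (value of joint wheel between -0.2 and 0.2 rad)).
It fails at once if the printer is lifted or tipped (height (world z) of printer above 0.012 m or angle between printer's own z axis and vertical above 0.1 rad).
It fails at once if the printer is shoved more than 30 mm (distance of printer from where it was at the start of the episode above 0.03 m).
It fails at once if the wheel is pinched or struck hard (more than 25 N) (contact force between the fingers and wheel above 25 N).
It fails at once if something around the printer is lifted, knocked over or moved more than 25 mm (distance of any of oil_mid, jar_mid, bowl_mid, roll_mid, scoop_mid, tin_mid from where it was at the start of the episode above 0.025 m).
It also fails if it takes over 54 s, if anything falls off the work surface, if the arm or the gripper's body presses on something with over 40 N, if the wrist force passes 120 N, or if a joint passes its speed limit or range.

## Working session

There is one attempt and no reset: what is moved stays moved. The work goes in short steps, Python scripts to look and compute and a shell command to move; the robot and the scene stay as the last step left them, time stands still between calls to the robot, and variables do not carry over. Pictures are saved under pics/ and viewed, and the job is handed in when it is done.

```bash
mkdir -p pics; ls; python3 - <<'E'
from station import ctrl
import cv2
o=ctrl.get_obs();print({k:o[k] for k in o})
for n in("top","side"):
    im,d=ctrl.get_image(n);cv2.imwrite(f"pics/{n}0.png",im);import numpy as np;np.save(f"pics/{n}0.npy",d)
    print(ctrl.camera_params(n))
print(ctrl.camera_params("wrist"))
E
```

```text
pics
{'t': 0.0, 'q': array([-1.35998307e+00,  5.33595009e-02,  1.61428844e+00,  3.46579047e-05,
        1.47597847e+00, -1.18983409e-01]), 'dq': array([-0.00061761,  0.00011823, -0.00036302,  0.00077973,  0.00022011,
        0.00042662]), 'effort': array([-9.90602825e-05, -3.93684483e+01, -3.70180428e+01, -1.92738248e-04,
        7.05634229e-03,  7.72820794e-07]), 'tool_pos': array([ 0.20229675, -0.59070675,  0.23006469]), 'tool_rot': array([ 2.04360877,  0.3421885 , -2.04373076]), 'contact_force': array([-0.17076602,  0.32219447, -0.04335867]), 'wrist_torque': array([ 0.05249331, -0.01679772,  0.07089868]), 'opening': 0.08493976080486101}
{'fov_y': 51.02061507783082, 'cx': 322.5636827685088, 'cy': 199.52976800034688, 'R': array([[ 0.02805287, -0.99953158, -0.01223306],
       [-0.98007011, -0.02509488, -0.19706047],
       [ 0.19666118,  0.01751737, -0.98031501]]), 't': array([-0.02489726,  0.58171197,  0.97667552])}
{'fov_y': 46.84926389417579, 'cx': 319.24584663796486, 'cy': 200.27102154640272, 'R': array([[ 0.97622802, -0.2166782 ,  0.00542394],
       [-0.11064257, -0.51969831, -0.84715517],
       [ 0.18637887,  0.8264165 , -0.53131788]]), 't': array([-0.56917881,  0.11634923,  1.0575542 ])}
{'fov_y': 69.60712876387541, 'cx': 317.16266951181643, 'cy': 205.24095054529735, 'hand_eye': array([[ 8.37667452e-04, -2.77702008e-01,  9.60666900e-01,
        -1.42324593e-01],
       [ 9.99999389e-01, -4.60988296e-04, -1.00522285e-03,
        -4.45549615e-04],
       [ 7.22008600e-04,  9.60667155e-01,  2.77701452e-01,
        -6.90231069e-02],
       [ 0.00000000e+00,  0.00000000e+00,  0.00000000e+00,
         1.00000000e+00]])}
```

View pics/top0.png

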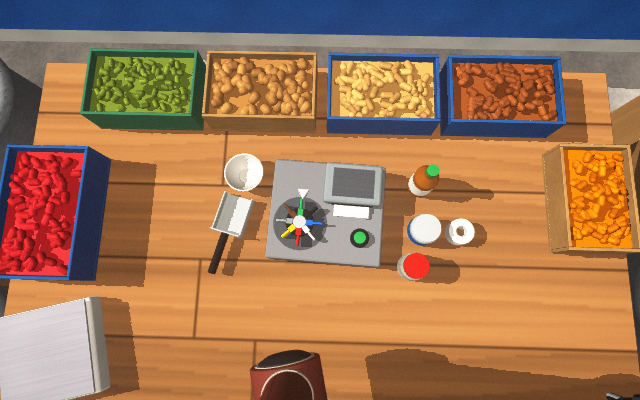

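View pics/side0.png

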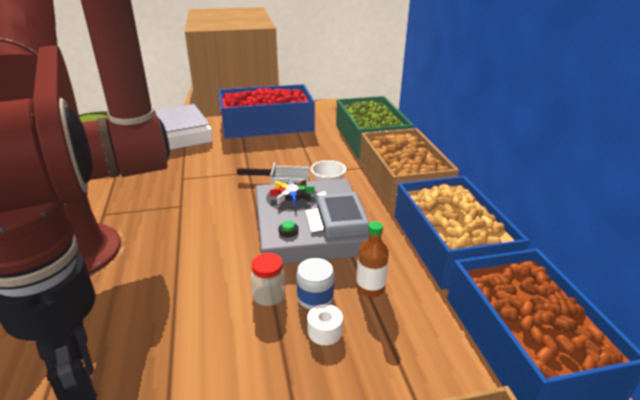

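```bash
cat > h.py <<'E'
import numpy as np,cv2
from station import ctrl
from scipy.spatial.transform import Rotation as Ro
def ray(n,u,v,z,obs=None):
    p=ctrl.camera_params(n);f=200/np.tan(np.radians(p["fov_y"]/2))
    c=np.array([(u-p["cx"])/f,(v-p["cy"])/f,1.])
    if n=="wrist":
        H=p["hand_eye"];R=Ro.from_rotvec(obs["tool_rot"]).as_matrix()
        o=R@H[:3,3]+obs["tool_pos"];w=R@H[:3,:3]@c
    else:
        R=p["R"];o=-R.T@p["t"];w=R.T@c
    return o+w*(z-o[2])/w[2]
E
python3 - <<'E'
from h import *
im=cv2.imread("pics/top0.png")
c=im[150:275,255:400];cv2.imwrite("pics/topz.png",cv2.resize(c,None,fx=5,fy=5,interpolation=cv2.INTER_CUBIC)[:600,:800])
hsv=cv2.cvtColor(im,cv2.COLOR_BGR2HSV)
def blob(lo,hi,x0,x1,y0,y1):
    m=cv2.inRange(hsv,lo,hi);k=np.zeros_like(m);k[y0:y1,x0:x1]=m[y0:y1,x0:x1]
    M=cv2.moments(k,True);return M["m10"]/M["m00"],M["m01"]/M["m00"],M["m00"]
k=blob((50,120,60),(80,255,255),345,375,225,250);print("key",k,ray("top",k[0],k[1],.077))
y=blob((24,120,100),(34,255,255),270,300,215,245);print("yel",y,ray("top",y[0],y[1],.083))
g=blob((50,100,60),(80,255,255),290,310,190,220);print("green",g,ray("top",g[0],g[1],.083))
# printer grey top corners
m=cv2.inRange(hsv,(0,0,60),(179,60,200));
for n,(u,v) in dict(TL=(276,160),BL=(266,258),BR=(381,266)).items(): print(n,ray("top",u,v,.055))
print("ptr",ray("top",303,198,.055))
print("bowl",ray("top",244,172,.045),"scoop",ray("top",230,215,.03),"jar",ray("top",416,266,.085))
print("hoodedge",ray("top",325,204,.09),ray("top",383,206,.09))
E
```

```text
key (359.47457627118644, 237.09322033898306, 118.0) [ 0.48955867 -0.09984419  0.077     ]
yel (288.7962962962963, 229.57407407407408, 54.0) [0.50230271 0.06839944 0.083     ]
green (300.234375, 208.0, 64.0) [0.5550172  0.04323275 0.083     ]
TL [0.68152218 0.1112263  0.055     ]
BL [0.43548217 0.12308878 0.055     ]
BR [ 0.42403545 -0.15365676  0.055     ]
ptr [0.58534279 0.0393475  0.055     ]
bowl [0.65087438 0.19233697 0.045     ] scoop [0.54194458 0.22365624 0.03      ] jar [ 0.42493394 -0.23101374  0.085     ]
hoodedge [ 0.56497896 -0.01596524  0.09      ] [ 0.56368913 -0.15396778  0.09      ]
```

View pics/topz.png

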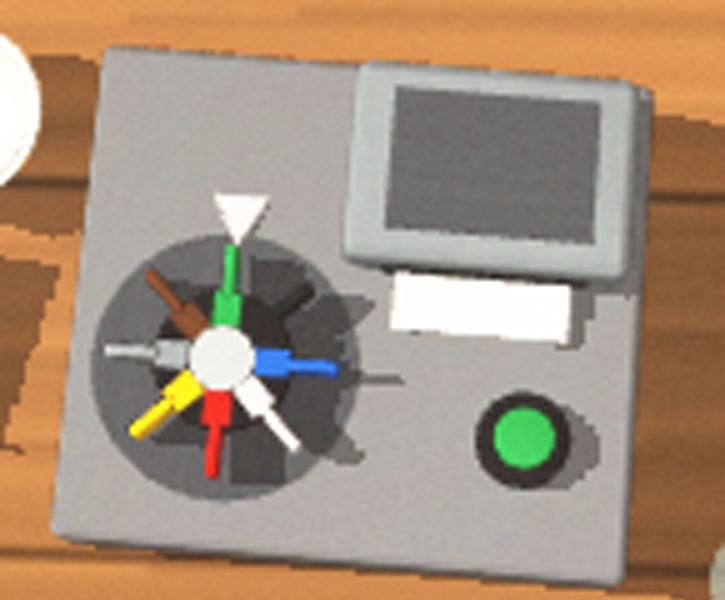

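```bash
python3 - <<'E'
from h import *
o=ctrl.get_obs();R=Ro.from_rotvec(o["tool_rot"]).as_matrix();print(R.round(3))
P={k:ray("top",255+u/5-.4,150+v/5-.4,.083) for k,(u,v) in dict(green=(231,245),red=(211,477),grey=(106,350),blue=(336,370),yel=(135,434),brown=(149,272),white=(295,448)).items()}
c=(P["green"]+P["red"]+P["grey"]+P["blue"])/4;print("c",c)
for k in P:
  d=P[k]-c;print(k,P[k].round(4),np.hypot(*d[:2]).round(4),np.degrees(np.arctan2(d[1],d[0])).round(1))
d=ray("top",255+241/5-.4,150+245/5-.4,.055)-c;print("ptr",np.hypot(*d[:2]),np.degrees(np.arctan2(d[1],d[0])))
E
```

```text
[[-0.     0.324 -0.946]
 [ 0.002 -0.946 -0.324]
 [-1.    -0.002 -0.   ]]
c [0.52209538 0.04540402 0.083     ]
green [0.578  0.0428 0.083 ] 0.056 -2.7
red [0.4663 0.0479 0.083 ] 0.0559 177.4
grey [0.5254 0.1005 0.083 ] 0.0552 86.6
blue [ 0.5187 -0.0096  0.083 ] 0.0551 -93.6
yel [0.4856 0.0847 0.083 ] 0.0536 132.8
brown [0.5638 0.0817 0.083 ] 0.0553 41.0
white [0.481  0.0088 0.083 ] 0.0551 -138.3
ptr 0.06197358158578889 -5.200556488827557
```

```bash
python3 -m handwheel '[0,0,-0.03,-0.027,-6,0,0, 0,0,-0.06,-0.054,-12,0,0, 0,0,-0.09,-0.081,-18,0,0, 0,0,-0.12,-0.108,-24,0,0, 0,0,-0.15,-0.136,-30,0,0, 0,0,-0.18,-0.163,-36,0,0, 0,0,-0.21,-0.19,-42,0,0, 0,0,-0.24,-0.217,-48,0,0, 0,0,-0.27,-0.244,-54,0,0, 0,0,-0.29,-0.262,-60,0,0, 0,0,-0.3,-0.271,-63,0,0, 0,0,-0.3,-0.271,-63,0,0]' 20
python3 - <<'E'
from h import *
o=ctrl.get_obs();R=Ro.from_rotvec(o["tool_rot"]).as_matrix();print(R.round(3),o["q"].round(2))
t=np.array([.4675,.0257,.2]);print(R.T@(t-o["tool_pos"]),np.degrees(np.arctan2(R[1,1],R[0,1])))
E
```

```text
t: 1.1
tool_pos: [0.3622, -0.2173, 0.2309]
tool_rot: [1.309, 1.142, -1.308]
contact_force: [0.2, -0.8, -0.1]
opening: -0.0001
[[ 0.     0.991 -0.136]
 [ 0.001 -0.136 -0.991]
 [-1.     0.    -0.001]] [-0.72 -0.47  2.06  0.    1.55 -0.58]
[ 0.03112406  0.07130105 -0.25498999] -7.800873387393395
```

```bash
python3 -m handwheel '[0,0,0.008,-0.028,-4,0,0, 0,0,0.016,-0.056,-8,0,0, 0,0,0.024,-0.085,-12,0,0, 0,0,0.032,-0.113,-16,0,0, 0,0,0.04,-0.142,-20,0,0, 0,0,0.048,-0.17,-24,0,0, 0,0.01,0.056,-0.2,-28,0,0, 0,0.02,0.064,-0.228,-28,0,0, 0,0.03,0.0695,-0.25,-28,0,0, 0,0.03,0.0713,-0.255,-28,0,0, 0,0.03,0.0713,-0.255,-28,0,0]' 20
python3 - <<'E'
from h import *
o=ctrl.get_obs();R=Ro.from_rotvec(o["tool_rot"]).as_matrix();print(R.round(3),o["q"].round(2))
im,d=ctrl.get_image("wrist");cv2.imwrite("pics/w1.png",im)
t=np.array([.4675,.0257,.2]);print(R.T@(t-o["tool_pos"]),np.degrees(np.arctan2(R[1,1],R[0,1])))
E
```

```text
t: 2.02
tool_pos: [0.468, 0.0229, 0.2003]
tool_rot: [0.948, 1.356, -0.951]
contact_force: [0.4, -0.3, 0.4]
opening: -0.0003
[[-0.002  0.94   0.341]
 [-0.     0.341 -0.94 ]
 [-1.    -0.002 -0.001]] [-0.11 -0.31  2.   -0.    1.46 -0.46]
[ 0.0002691   0.00051345 -0.00280481] 19.94145751265037
```

View pics/w1.png

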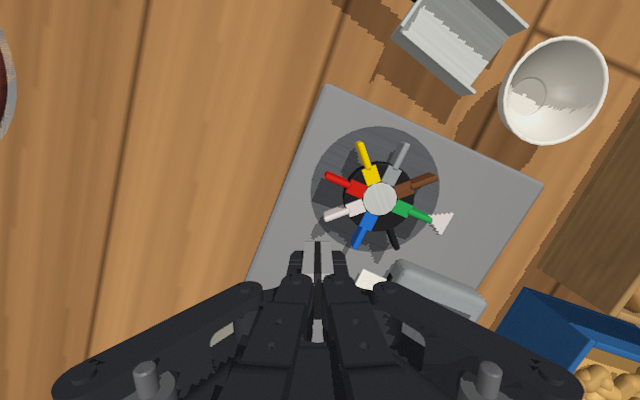

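```bash
python3 - <<'E'
from h import *
o=ctrl.get_obs()
P=[ray("wrist",u,v,.083,o) for u,v in[(432,218),(325,175),(407,144),(355,248)]]
for p in P:print(p.round(4))
print("c",sum(P)/4)
im=cv2.imread("pics/w1.png")[220:320,240:400];cv2.imwrite("pics/w1z.png",cv2.resize(im,None,fx=5,fy=5))
E
```

```text
[0.5751 0.0429 0.083 ]
[0.4649 0.0471 0.083 ]
[0.5237 0.0979 0.083 ]
[ 0.5178 -0.0109  0.083 ]
c [0.52037303 0.04426194 0.083     ]
```

View pics/w1z.png

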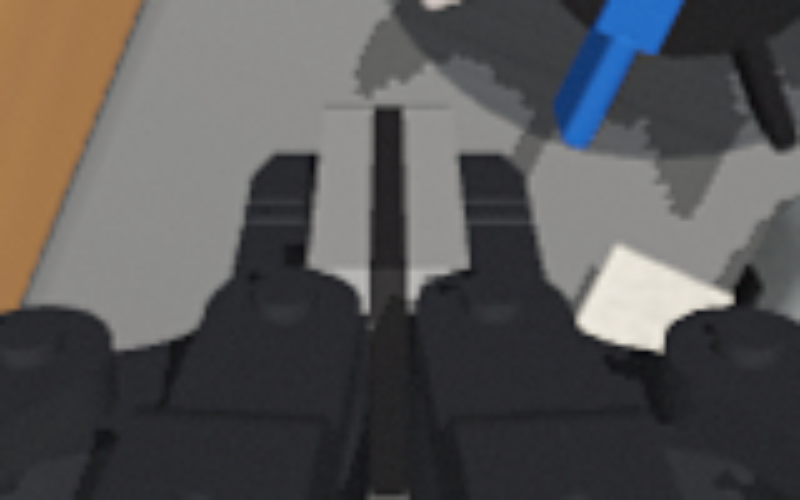

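```bash
python3 -m handwheel '[0,0.02,0,0,0,0,0, 0,0.04,0,0,0,0,0, 0,0.055,0,0,0,0,0, 0,0.065,0,0,0,0,0, 0,0.07,0,0,0,0,0, 0,0.07,0,0,0,0,0]' 20
python3 - <<'E'
from h import *
o=ctrl.get_obs();R=Ro.from_rotvec(o["tool_rot"]).as_matrix()
for n in("wrist","top"):
  im,d=ctrl.get_image(n);cv2.imwrite(f"pics/{n}2.png",im)
t=np.array([.4668,.0252,.07]);print(R.T@(t-o["tool_pos"]),np.degrees(np.arctan2(R[1,1],R[0,1])))
im=cv2.imread("pics/top2.png")[150:270,255:415];cv2.imwrite("pics/top2z.png",cv2.resize(im,None,fx=5,fy=5))
E
```

```text
t: 2.57
tool_pos: [0.4677, 0.0217, 0.1307]
tool_rot: [0.95, 1.354, -0.952]
contact_force: [0.3, -0.4, -0.4]
opening: -0.0001
[ 0.0606675   0.00044465 -0.00351831] 19.798325813480897
```

View pics/wrist2.png

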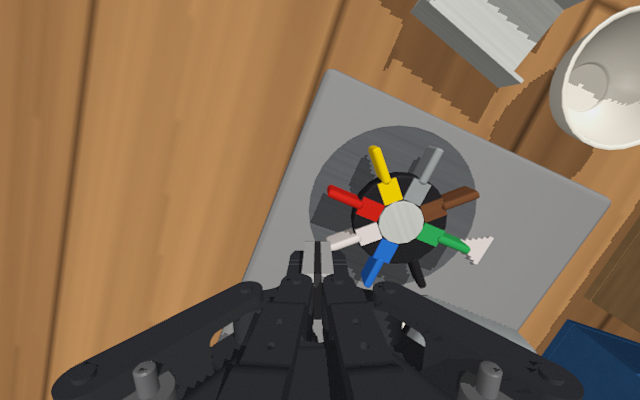

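```bash
python3 -m handwheel '[0,0.015,0,-0.0035,0,0,0, 0,0.03,0,-0.0035,0,0,0, 0,0.037,0,-0.0035,0,0,0, 0,0.044,0,-0.0035,0,0,0, 0,0.05,0,-0.0035,0,0,0, 0,0.055,0,-0.0035,0,0,0, 0,0.06,0,-0.0035,0,0,0, 0,0.06,0,-0.0035,0,0,0]' 20
python3 - <<'E'
from h import *
o=ctrl.get_obs();print(o["contact_force"],o["tool_pos"])
R=Ro.from_rotvec(o["tool_rot"]).as_matrix()
c=np.array([.5213,.045])
# sweep: current az 200 -> table in tool axes
for a in range(200,150,-5):
  p=np.append(c+.058*np.array([np.cos(np.radians(a)),np.sin(np.radians(a))]),.07)
  print(a,(R.T@(p-o["tool_pos"])).round(4),"turn",200-a)
for n in("wrist","top"):
  im,d=ctrl.get_image(n);cv2.imwrite(f"pics/{n}3.png",im)
E
```

```text
t: 3.33
tool_pos: [0.4665, 0.026, 0.0705]
tool_rot: [0.949, 1.355, -0.95]
contact_force: [0.2, -0.3, 0.5]
opening: 0.0001
[ 0.19317938 -0.30613903  0.50088653] [0.46653494 0.02599938 0.07049452]
200 [ 0.0005 -0.      0.0009] turn 0
195 [ 0.0005  0.0002 -0.0042] turn 5
190 [ 0.0005  0.0008 -0.0092] turn 10
185 [ 0.0005  0.0019 -0.0141] turn 15
180 [ 0.0005  0.0034 -0.019 ] turn 20
175 [ 0.0005  0.0054 -0.0236] turn 25
170 [ 0.0005  0.0077 -0.0281] turn 30
165 [ 0.0005  0.0104 -0.0324] turn 35
160 [ 0.0005  0.0135 -0.0364] turn 40
155 [ 0.0005  0.0169 -0.0402] turn 45
```

View pics/wrist3.png

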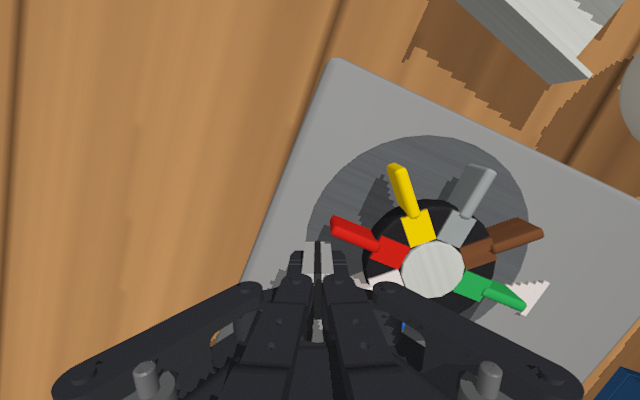

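```bash
python3 -m handwheel '[0,0,0,-0.003,3,0,0, 0,0,0.0005,-0.006,6,0,0, 0,0,0.001,-0.009,9,0,0, 0,0,0.0014,-0.012,12,0,0, 0,0,0.0022,-0.015,15,0,0, 0,0,0.003,-0.018,18,0,0, 0,0,0.004,-0.021,21,0,0, 0,0,0.005,-0.0236,25,0,0, 0,0,0.0064,-0.026,28,0,0, 0,0,0.0077,-0.0281,30,0,0, 0,0,0.0095,-0.031,33,0,0, 0,0,0.0104,-0.0324,35,0,0]' 20
python3 - <<'E'
from h import *
o=ctrl.get_obs();print(o["contact_force"],o["tool_pos"])
for n in("wrist","top"):
  im,d=ctrl.get_image(n);cv2.imwrite(f"pics/{n}4.png",im)
E
```

```text
t: 4.43
tool_pos: [0.4663, 0.0603, 0.072]
tool_rot: [1.403, 1.071, -1.401]
contact_force: [0.4, -0.3, 1.4]
opening: 0.0001
[ 0.43715646 -0.29773763  1.40059013] [0.46629404 0.06026939 0.07198177]
```

View pics/wrist4.png

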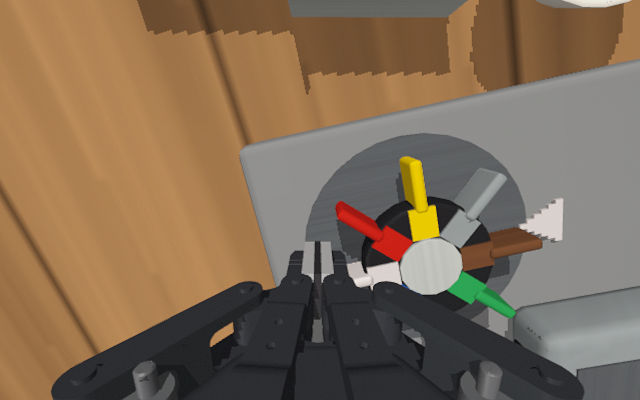

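```bash
python3 -m handwheel '[0,0,0.0002,-0.004,4,0,0, 0,0.001,0.0006,-0.008,8,0,0, 0,0.0015,0.001,-0.012,12,0,0, 0,0.0015,0.0018,-0.0145,15,0,0, 0,0.0015,0.003,-0.018,18.5,0,0, 0,0.0015,0.004,-0.021,22,0,0, 0,0.0015,0.0057,-0.025,26,0,0, 0,0.0015,0.0074,-0.0285,30,0,0, 0,0.0015,0.0094,-0.032,34,0,0, 0,0.0015,0.0117,-0.035,38,0,0, 0,0.0015,0.014,-0.0382,42,0,0, 0,0.0015,0.016,-0.041,45,0,0]' 20
python3 - <<'E'
from h import *
o=ctrl.get_obs();print(o["contact_force"],o["q"].round(2))
d=o["tool_pos"][:2]-[.5213,.045];print(np.hypot(*d),np.degrees(np.arctan2(d[1],d[0])))
for n in("wrist","top"):
  im,d=ctrl.get_image(n);cv2.imwrite(f"pics/{n}5.png",im)
im=cv2.imread("pics/top5.png")[150:270,255:415];cv2.imwrite("pics/top5z.png",cv2.resize(im,None,fx=5,fy=5))
E
```

```text
t: 5.53
tool_pos: [0.4923, 0.0953, 0.0702]
tool_rot: [1.93, 0.512, -1.929]
contact_force: [0.2, -0.7, -1.0]
opening: -0.0
[ 0.22643186 -0.7058365  -1.00354499] [ 0.04 -0.09  2.03 -0.    1.19  1.09]
0.05807135000989154 119.99151751866103
```

View pics/wrist5.png

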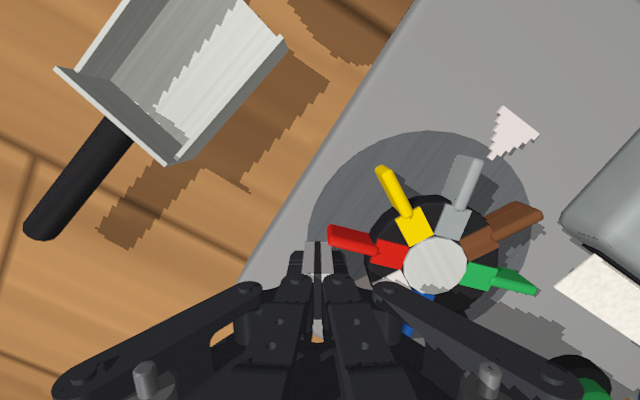

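View pics/top5z.png

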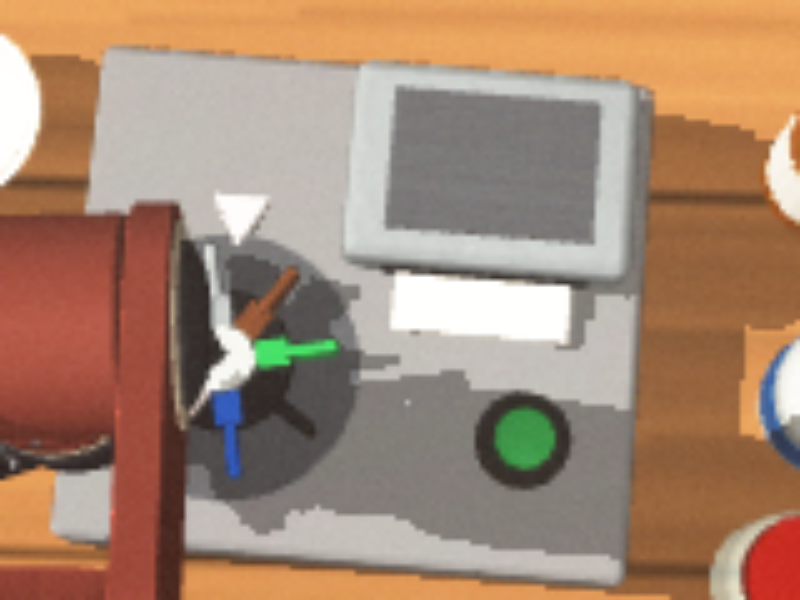

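```bash
python3 -m handwheel '[0,0,0,0,0,0,0, 0,0,0,0,0,0,0]' 20
python3 - <<'E'
from h import *
for n in("top",):
  im,d=ctrl.get_image(n);cv2.imwrite(f"pics/{n}6.png",im)
im=cv2.imread("pics/top6.png")[150:270,255:415];cv2.imwrite("pics/top6z.png",cv2.resize(im,None,fx=5,fy=5))
E
```

```text
t: 5.8
tool_pos: [0.4924, 0.0954, 0.0703]
tool_rot: [1.929, 0.516, -1.925]
contact_force: [1.3, 1.8, 0.8]
opening: 0.0005
```

View pics/top6z.png

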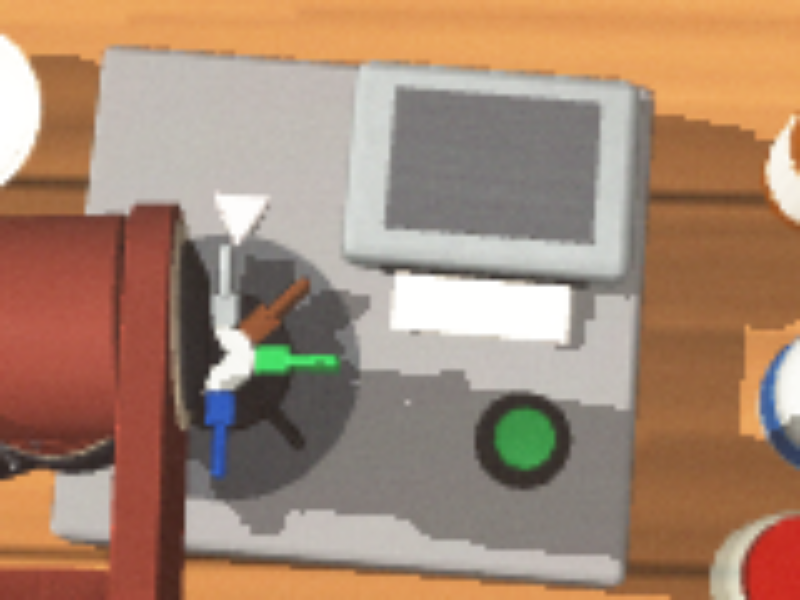

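```bash
python3 -m handwheel '[0,0,0.0002,-0.004,4,0,0, 0,0,0.0006,-0.008,8,0,0, 0,0,0.0012,-0.012,12,0,0, 0,0,0.002,-0.015,15,0,0, 0,0,0.003,-0.018,18,0,0, 0,0,0.004,-0.021,21,0,0, 0,0,0.005,-0.024,24,0,0, 0,0,0.0065,-0.0263,27,0,0, 0,0,0.0078,-0.029,30,0,0, 0,0,0.0094,-0.0317,33,0,0, 0,0,0.011,-0.034,36,0,0, 0,0,0.0129,-0.0365,39,0,0]' 20
python3 - <<'E'
from h import *
o=ctrl.get_obs();print(o["contact_force"],o["q"].round(2))
d=o["tool_pos"][:2]-[.5213,.045];print(np.hypot(*d),np.degrees(np.arctan2(d[1],d[0])))
for n in("wrist","top"):
  im,d=ctrl.get_image(n);cv2.imwrite(f"pics/{n}7.png",im)
im=cv2.imread("pics/top7.png")[150:270,255:415];cv2.imwrite("pics/top7z.png",cv2.resize(im,None,fx=5,fy=5))
E
```

```text
t: 6.85
tool_pos: [0.5292, 0.1024, 0.0694]
tool_rot: [-2.136, 0.172, 2.14]
contact_force: [-0.6, 1.4, -0.2]
opening: 0.0004
[-0.59303555  1.36597894 -0.22939981] [0.05 0.01 1.94 0.   1.19 1.78]
0.057895302210265905 82.18256122275052
```

View pics/wrist7.png

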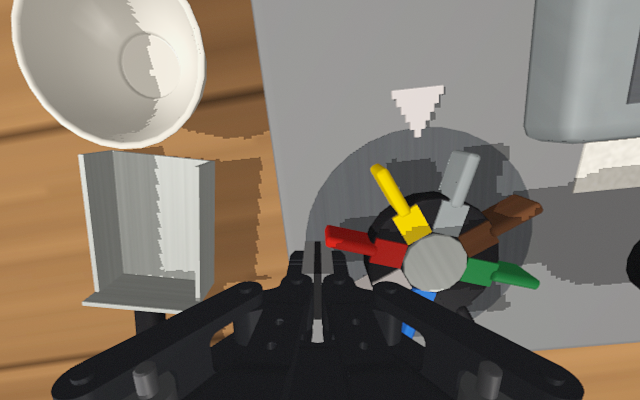

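View pics/top7z.png

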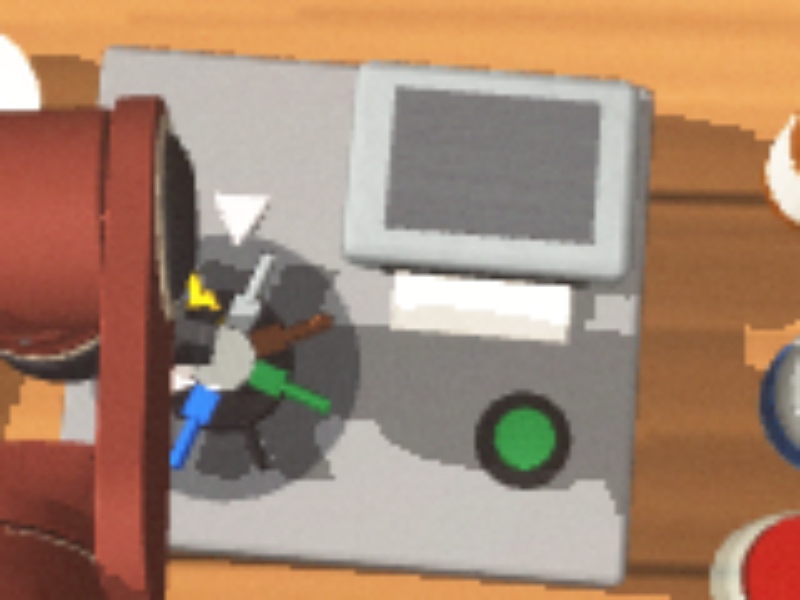

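```bash
python3 -m handwheel '[0,0,0.0001,-0.002,2,0,0, 0,0,0.0002,-0.004,4,0,0, 0,0,0.0004,-0.006,6,0,0, 0,0,0.0006,-0.008,8,0,0, 0,0,0.001,-0.01,10,0,0, 0,0,0.0012,-0.012,12,0,0, 0,0,0.0015,-0.0135,13.5,0,0, 0,0,0.002,-0.015,15,0,0, 0,0,0.002,-0.015,15,0,0, 0,0,0.002,-0.015,15,0,0]' 20
python3 - <<'E'
from h import *
o=ctrl.get_obs();print(o["contact_force"],o["q"].round(2))
d=o["tool_pos"][:2]-[.5213,.045];print(np.hypot(*d),np.degrees(np.arctan2(d[1],d[0])))
for n in("wrist","top"):
  im,d=ctrl.get_image(n);cv2.imwrite(f"pics/{n}8.png",im)
im=cv2.imread("pics/top8.png")[150:270,255:415];cv2.imwrite("pics/top8z.png",cv2.resize(im,None,fx=5,fy=5))
E
```

```text
t: 7.78
tool_pos: [0.5442, 0.0979, 0.0697]
tool_rot: [-1.99, 0.424, 1.99]
contact_force: [-0.6, 0.4, -0.0]
opening: 0.0001
[-0.60498813  0.35718294 -0.04469478] [ 0.04  0.04  1.91 -0.    1.19  2.03]
0.057682501633137866 66.58028571221126
```

View pics/wrist8.png

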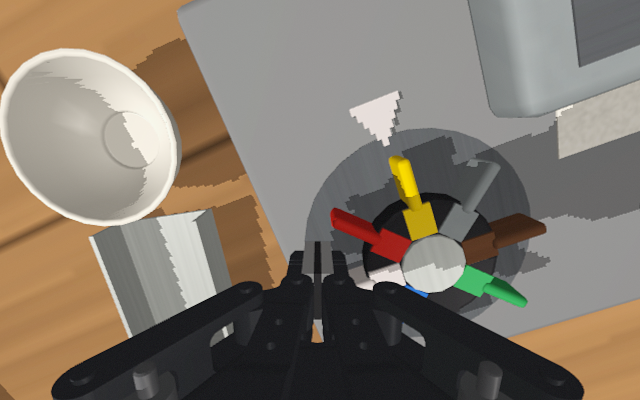

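View pics/top8z.png

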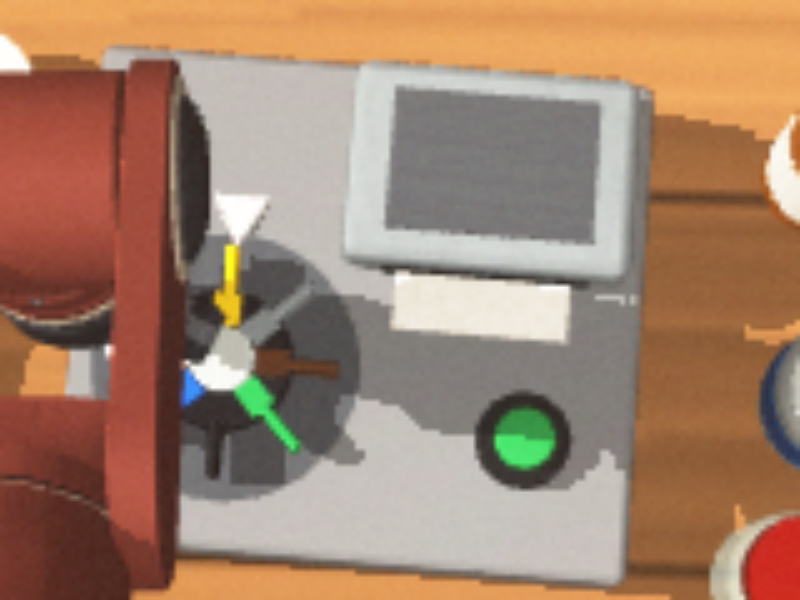

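```bash
python3 -m handwheel '[0,-0.01,0,0,0,0,0, 0,-0.025,0,0,0,0,0, 0,-0.045,0,0,0,0,0, 0,-0.065,0,0,0,0,0, 0,-0.085,0,0,0,0,0, 0,-0.1,0,0,0,0,0, 0,-0.1,0,0,0,0,0]' 20
python3 - <<'E'
from h import *
o=ctrl.get_obs();R=Ro.from_rotvec(o["tool_rot"]).as_matrix()
t=np.array([.4895,-.1002,.13]);print(R.T@(t-o["tool_pos"]))
E
```

```text
t: 8.47
tool_pos: [0.5469, 0.0982, 0.1751]
tool_rot: [-1.997, 0.422, 1.981]
contact_force: [0.5, 0.5, 1.4]
opening: -0.0001
[ 0.04451978  0.20477137 -0.02819068]
```

```bash
python3 -m handwheel '[0,0,0.02,-0.003,0,0,0, 0,0,0.045,-0.006,0,0,0, 0,0,0.07,-0.01,0,0,0, 0,0,0.1,-0.014,0,0,0, 0,0,0.13,-0.018,0,0,0, 0,0,0.16,-0.022,0,0,0, 0,0.01,0.185,-0.025,0,0,0, 0,0.025,0.2,-0.027,0,0,0, 0,0.035,0.205,-0.028,0,0,0, 0,0.044,0.205,-0.028,0,0,0, 0,0.044,0.205,-0.028,0,0,0, 0,0.044,0.205,-0.028,0,0,0]' 20
python3 - <<'E'
from h import *
o=ctrl.get_obs();R=Ro.from_rotvec(o["tool_rot"]).as_matrix()
for n in("wrist","top","side"):
  im,d=ctrl.get_image(n);cv2.imwrite(f"pics/{n}9.png",im)
hsv=cv2.cvtColor(cv2.imread("pics/wrist9.png"),cv2.COLOR_BGR2HSV)
t=np.array([.4895,-.1002,.08]);print(R.T@(t-o["tool_pos"]))
im=cv2.imread("pics/top9.png")[150:270,255:415];cv2.imwrite("pics/top9z.png",cv2.resize(im,None,fx=5,fy=5))
E
```

```text
t: 9.47
tool_pos: [0.486, -0.0994, 0.125]
tool_rot: [-1.988, 0.423, 1.992]
contact_force: [1.3, 0.2, -0.4]
opening: -0.0
[ 0.04494363 -0.00072418 -0.0035935 ]
```

View pics/wrist9.png

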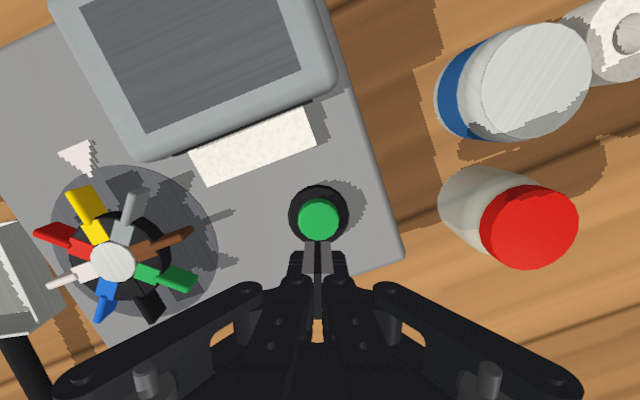

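View pics/top9z.png

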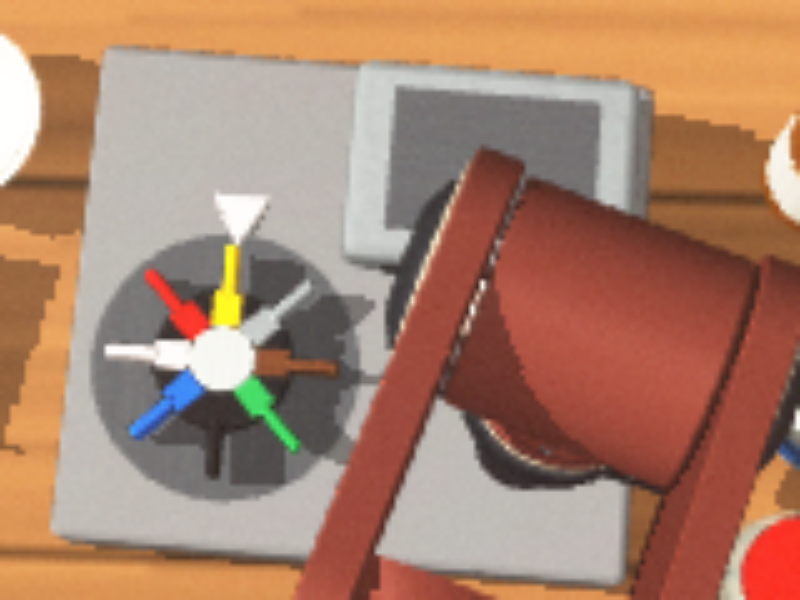

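View pics/side9.png

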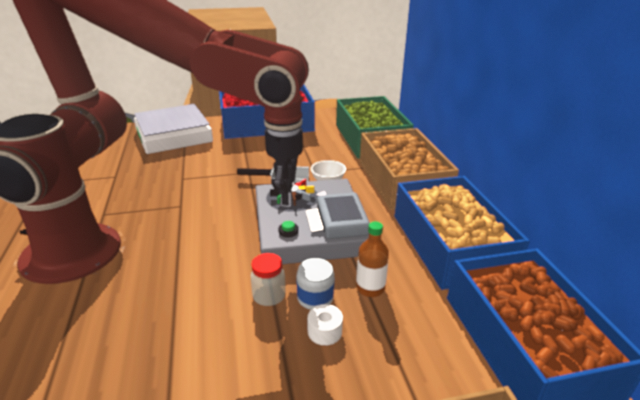

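```bash
python3 -m handwheel '[0,0.01,-0.0007,-0.0035,0,0,0, 0,0.02,-0.0007,-0.0035,0,0,0, 0,0.03,-0.0007,-0.0035,0,0,0, 0,0.037,-0.0007,-0.0035,0,0,0, 0,0.043,-0.0007,-0.0035,0,0,0, 0,0.043,-0.0007,-0.0035,0,0,0]' 20
python3 - <<'E'
from h import *
im=cv2.imread("pics/wrist9.png");hsv=cv2.cvtColor(im,cv2.COLOR_BGR2HSV)
m=cv2.inRange(hsv,(50,120,60),(80,255,255));m[:180]=0;m[260:]=0;m[:,:285]=0;m[:,350:]=0
c=max(cv2.findContours(m,0,2)[0],key=cv2.contourArea);(u,v),r=cv2.minEnclosingCircle(c);print(u,v,r)
ob=dict(tool_pos=np.array([.486,-.0994,.125]),tool_rot=np.array([-1.988,.423,1.992]));print(ray("wrist",u,v,.077,ob))
o=ctrl.get_obs();R=Ro.from_rotvec(o["tool_rot"]).as_matrix()
t=np.array([.4895,-.1002,.07]);print(R.T@(t-o["tool_pos"]))
E
```

```text
t: 10.12
tool_pos: [0.4883, -0.1008, 0.0805]
tool_rot: [-1.985, 0.424, 1.993]
contact_force: [-0.6, -0.2, -0.6]
opening: 0.0001
317.9117736816406 219.2205810546875 21.369348526000977
[ 0.48898652 -0.10179742  0.077     ]
[ 0.01051069 -0.00099896 -0.00086184]
```

Centred within about 1 mm; pressing now in small steps.

```bash
python3 -m handwheel '[0,0.003,0,-0.0007,0,0,0, 0,0.005,0,-0.0007,0,0,0, 0,0.006,0,-0.0007,0,0,0, 0,0.007,0,-0.0007,0,0,0, 0,0.008,0,-0.0007,0,0,0, 0,0.009,0,-0.0007,0,0,0, 0,0.009,0,-0.0007,0,0,0]' 20
```

```text
t: 10.7
tool_pos: [0.4906, -0.1017, 0.0742]
tool_rot: [-1.99, 0.425, 1.989]
contact_force: [-1.0, 0.3, 3.0]
opening: 0.0002
```

```bash
python3 -m handwheel '[0,0.001,0,0,0,0,0, 0,0.002,0,0,0,0,0, 0,0.003,0,0,0,0,0, 0,0.003,0,0,0,0,0]' 20; python3 -m handwheel '[0,0.001,0,0,0,0,0, 0,0.002,0,0,0,0,0, 0,0.002,0,0,0,0,0]' 20
```

```text
t: 11.03
tool_pos: [0.4906, -0.1017, 0.0711]
tool_rot: [-1.99, 0.425, 1.989]
contact_force: [-2.2, 0.5, 5.1]
opening: -0.0002
t: 11.28
tool_pos: [0.4908, -0.1017, 0.0709]
tool_rot: [-1.989, 0.425, 1.99]
contact_force: [-6.3, 2.0, 15.3]
opening: 0.0
```

```bash
python3 -m handwheel '[0,-0.005,0,0,0,0,0, 0,-0.012,0,0,0,0,0, 0,-0.025,0,0,0,0,0, 0,-0.05,0,0,0,0,0, 0,-0.08,0,0,0,0,0, 0,-0.11,0,0,0,0,0, 0,-0.13,0,0,0,0,0, 0,-0.13,0,0,0,0,0]' 20
python3 - <<'E'
from h import *
o=ctrl.get_obs()
for n in("wrist","top"):
  im,d=ctrl.get_image(n);cv2.imwrite(f"pics/{n}10.png",im)
hsv=cv2.cvtColor(im,cv2.COLOR_BGR2HSV)
d=cv2.absdiff(im,cv2.imread("pics/top0.png"))[150:270,255:415]
im=im[150:270,255:415];cv2.imwrite("pics/top10z.png",cv2.resize(im,None,fx=5,fy=5))
E
```

```text
t: 11.95
tool_pos: [0.4931, -0.1024, 0.2044]
tool_rot: [-2.0, 0.426, 1.98]
contact_force: [0.4, -0.2, 0.1]
opening: 0.0001
```

View pics/wrist10.png

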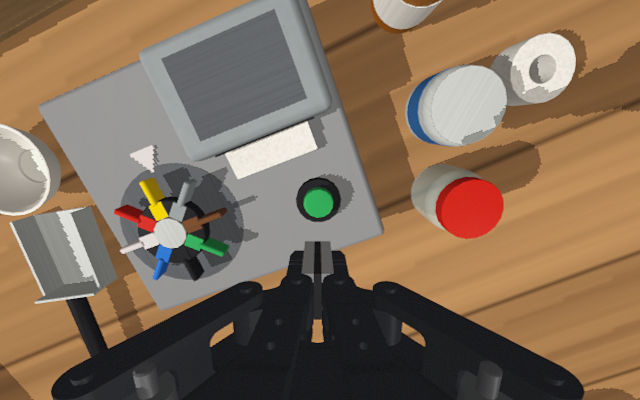

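View pics/top10z.png

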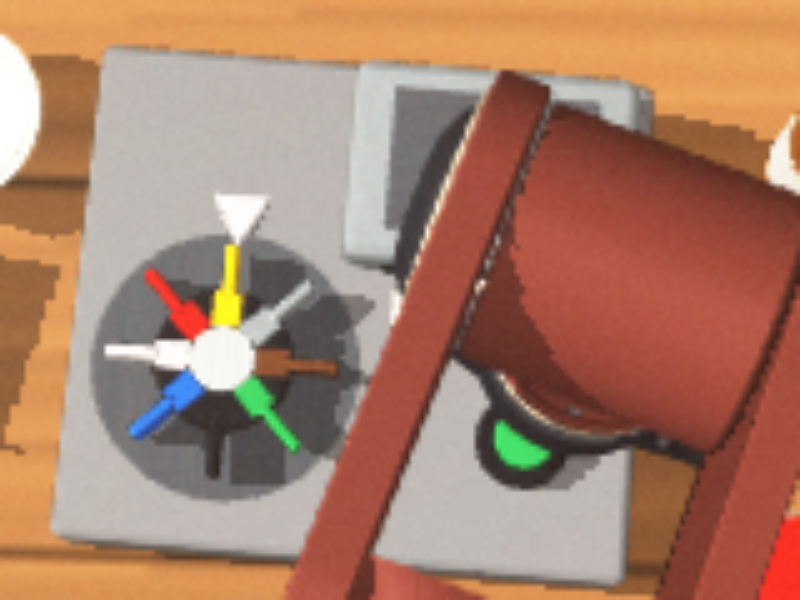

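Yellow stands at the pointer (tip at zoomed (231,245)). The key is up, the printer is unmoved, and the arm is clear.

```bash
python3 -c "
from station import ctrl
print(ctrl.finish_job())"
```

```text
the job is handed in; nothing more can be done
None
```

The yellow tab is set at the pointer, the green key has been pressed to its stop and let go, and the job is handed in; no verdict came back.

**Wheel:** It started three clicks short. With the gripper shut, I put one fingertip in the gap behind the red tab. I swept it clockwise round the wheel, one click at a time, until yellow clicked in at the pointer. The readings I took showed at most about 2 N. After the second click the wheel rested about 5° short, probably because the next tab touched the back of the finger. For the last click I centred the finger in the gap, so it could settle fully.

**Key:** I lifted clear, then pressed the key until it met a hard stop. The TCP was then at z 0.071 m, which matches the key's 77 mm height less its 6 mm travel. The force there was 15 N down and about 6 N sideways. I then lifted straight up.

**Last checks:**
- **Wheel:** the yellow tab lies where the green tab stood at the pointer at the start, to within about a pixel.
- **Key:** it looks released in both views, but the arm partly hides it in the top view.
- **Printer:** its visible edges have not shifted in the top view.
- **Things around it:** they look undisturbed wherever they appear in the last pictures. I did not measure them, and the oil bottle was only partly in view.
- **Robot:** it touches nothing, with a force reading near 0 and the tool at 0.20 m.

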